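# Pull-check the lock of a plate reader's tray with a spring gauge

### The arm

A 6-joint arm with a two-finger parallel gripper is mounted at the origin on the work surface. World frame = base frame: x ahead of the robot, y to its left, z up, the work surface at z = 0. Lengths are in m, angles in degrees, forces in N, time in s.
With the tool pointing down it reaches from about 0.4 to 0.925 m from the base axis. Payload 3.4 kg.
Tool frame: the origin (TCP) lies on the front face of the gripper's body, between the roots of the fingers; the fingertips stand 73 mm ahead of it and the grasp point (between the pads) lies 54 mm ahead of it (bot.grip_depth is the distance from the TCP to the grasp point, in m); z points along the fingers, y is the line along which they close (so a half turn about z gives the same grasp; the last joint's range is limited). The gripper opens to 85 mm and grips with 20 to 120 N. Pads are 22 mm wide; open, the fingers measure 114 mm over their backs; the gripper's body (76 mm by 85 mm) begins 54 mm behind the grasp point. The pads swing forward as they close: fully open they stand 13 mm farther back than shut.
Start: joints at [-70.331, 17.578, 86.31, -0, 76.112, -4.211], TCP at [0.233, -0.526, 0.304] pointing down, gripper open.
Joint ranges: [-179.03, 179.03], [-60, 130.46], [8.19, 133.38], [-81.62, 261.62], [5.75, 156.47], [-153.77, 153.77]. Speed limits (degrees/s): [147.25, 147.25, 180, 180, 180, 180].

### API

Orientations are given as [roll, pitch, yaw] about the fixed x, y, z axes, in that order (R = Rz(yaw) Ry(pitch) Rx(roll)).
In Python, from station import readout, get_image, camera_params, bot gives the robot as it stands. The module is installed in compiled form; this text tells all that it offers.
- The arm moves only by the tool play_rows, never from a script. Its argument "motion" is a list of rows, each an object of numbers: "dx", "dy", "dz": the shift along the tool's x, y, z in m; "ax", "ay", "az": the turn, a rotation vector about the tool's x, y, z in rad; "grip": the finger opening in m, from 0 to 0.0854. In form: [{"dx": .., "dy": .., "dz": .., "ax": .., "ay": .., "az": .., "grip": ..}, ...]. A call has 1 to 12 rows; each row is the pose to reach, as a shift and turn from the pose commanded when the call began, along the tool's axes at that moment; what a row does not reach only later rows make up. A row lasts 1/12 s, in which the tool goes at most 41.7 mm and 7.16 degrees, less where a joint would pass 70% of its speed; a pose out of reach is approached as far as the arm can. A call with a gripper value outside its range is refused whole. The fingers move at their own pace and stop on an object; the grip force is fixed at half the most. Time passes only in rows, so rows that repeat a pose let the fingers close. It gives the time, the measured TCP pose, the force, the opening and the grip force at its end, in the units of the state.
- readout.sense(): the state, without advancing time (a new reading comes with each control period).
- get_image(name): name is "scene" or "side" or "wrist"; returns the picture (400x640x3 uint8, blue, green, red); there is no depth.
- camera_params(name): a dict with "intrinsics" (3x3 intrinsics, pixels), "eye" and "attitude" of the camera in the world; the wrist camera has in their place "hand_eye" (4x4, takes a point from camera to tool coordinates, whose origin is the TCP and whose axes are the flange's). Camera axes: x right, y down, z forward; pixel columns grow to the right and rows downward; lengths in m; the calibration is good to about 2 mm. The wrist camera is an equidistant fisheye: a pixel r from the principal point sees the ray r / f radians off the axis. A picture is of the moment at which its call begins: read the wrist's pose just before it. camera_params takes no time and is no camera call.
- bot.sign_off(): hands the job in; it is judged then, once.
The state is a dict: "time": time; "joints": joint angles; "qvel": joint speeds; "joint_torque": joint torques, N m; "tcp_pos": TCP position; "orientation": TCP orientation; "wrist_force": force on the tool from outside, world axes, zero at the start; "moment": the same for the moment, N m; "width": finger opening in m; "grasp_force": force on a finger pad.
Only numpy, scipy, OpenCV 4.12 (cv2) and the standard library are available. Lean on these libraries where they do the work, as an engineer would, in place of code of your own. Each camera call takes 0.05 s, during which the arm holds its last target. There are 200 camera calls.

### The job

Check that the plate reader's tray lock holds: take the spring gauge from its grey mat, hook its claw behind the tray's bar handle, draw the tray out until it locks and pull on until the gauge's pointer stands on the long line, holding it there for two seconds without pulling well past the line. Then ease the spring back without letting it snap, push the tray fully home, and lay the gauge upright back on its mat. Leave the bottle, jar, dish stack and pen pot standing where they are.

Things in the scene. Friction and masses are not known exactly. Their poses are not given: they have to be found in the camera images.
- gauge: Hand spring gauge, loose, about 180 g, lying scale up on the mat: aluminium body 150 long, 30 wide, 40 high. Origin: centre of its underside; +x towards the claw, z up. A steel rod 8 thick leaves the +x end, axis 30 above the underside (lower side 26), and carries the claw. A small wire loop sticks out 20 behind the -x end.
- grip (a point): A good place to hold the gauge from above, across its 30 mm width: 30 mm behind the body's centre (x = -30), 25 above the underside, clear of the scale.
- claw (a point): Point on the gauge's claw, 12 above the gauge's underside, 117 mm ahead of the gauge's origin at rest (more as the rod comes out). The claw is a flat steel plate at the rod's end, 6 thick along x, 26 wide, hanging from 36 down to 2 above the underside, square to the rod. Axes as the gauge's.
- scale_line (a point): Middle of the long thick black line across the white scale on top of the gauge's front half, at x = +55, 41 above the underside. A small black pointer, 3 wide, moves with the rod over the scale; at rest it is at x = +15, 40 mm short of the line. The other ticks are short, 10 mm apart.
- rod (a joint): How far the gauge's rod is drawn out, m: 0 at rest, 0.040 when the pointer is on the long line, 0.065 at its end. Spring: it begins to move at 2 N and takes 0.2 N more per mm, so 10 N on the line. Against its rest stop the rod is rigid, so the claw can also push.
- reader: Plate reader, a white bench instrument fixed to the bench, 260 deep (x), 300 wide (y), 120 high. Origin: centre of its underside. Its front face, with the tray, is at x = -130 and looks along its own -x.
- tray_bar (a point): Middle of the tray's bar handle: steel bar 10 thick, 100 long along the reader's y, level, 75 above the bench. It stands 35 in front of (to -x of) the tray's grey front panel, 170 wide, 42 high: 30 clear between bar and panel; two end bars join it to the panel. At x = -179 in the reader's frame when the tray is fully home.
- tray: The reader's sliding tray with front panel and bar; origin at the reader's when home, moving with the tray. It slides out along the reader's -x, starts 4 to 15 mm out, drags with about 1.2 N and locks at an unseen catch somewhere from 20 to 45 mm out from home, different each time: only the pull tells where.
- mat: Grey rubber mat fixed on the bench, 260 by 140, 4 thick. Origin: centre of its underside; the gauge lies on it lengthwise along its x.
- amber_bottle: Amber glass bottle, 68 across, 150 high; bystander. Origin under its centre.
- reagent_jar: White jar, 72 across, 100 high; bystander. Origin under its centre.
- dish_stack: Stack of clear dishes, 90 across, 44 high; bystander. Origin under its centre.
- pen_pot: Dark metal pot, 76 across, 90 high, empty; bystander. Origin under its centre.
Not all that is in view belongs to the job. Of the things shaped like the gauge, the aluminium one is meant. Leave any yellow look-alike of the amber_bottle alone.

How it is judged:
By the outcome, as a careful person would: the job done as asked, in the order asked, and still so for the second after the job is handed in, with the robot touching nothing.
It also fails if it takes over 61 s, if anything falls off the work surface, if the arm or the gripper's body presses on something with over 40 N, if the wrist force passes 120 N, or if a joint passes its speed limit or range.

## Working session

There is one attempt and no reset: what is moved stays moved. The work goes in short steps, Python scripts to look and compute and a tool call to move; the robot and the scene stay as the last step left them, time stands still between calls to the robot, and variables do not carry over. Pictures are saved under pics/ and viewed, at most 10 in all, crops included, and the job is handed in when it is done.

Besides the shell and the picture viewer there is one more tool, called after "Request:" as name(argument=value, ...) on one line, values as JSON. play_rows: Moves the arm, as the interface text tells. Its arguments: {"type":"object","properties":{"motion":{"type":"array","items":{"type":"object","properties":{"dx":{"type":"number"},"dy":{"type":"number"},"dz":{"type":"number"},"ax":{"type":"number"},"ay":{"type":"number"},"az":{"type":"number"},"grip":{"type":"number"}}}}},"required":["motion"]}

```bash
mkdir -p pics; cat > h.py <<'E'
import numpy as np, cv2
from station import readout, get_image, camera_params, bot
from scipy.spatial.transform import Rotation as R
def snap(n,f): cv2.imwrite(f'pics/{f}.png',get_image(n))
def pose():
    s=readout.sense(); return np.array(s['tcp_pos']),R.from_euler('xyz',s['orientation'],degrees=True).as_matrix()
E
python3 - <<'E'
from h import *
print(readout.sense())
for n in('scene','side','wrist'): print(n,camera_params(n))
a=get_image('scene');b=get_image('side')
cv2.imwrite('pics/a.png',a);cv2.imwrite('pics/b.png',b)
E
```

```text
{'time': 0.0, 'joints': array([-7.03305241e+01,  1.76239146e+01,  8.63836063e+01, -1.38427343e-03,
        7.61110434e+01, -4.21508148e+00]), 'qvel': array([ 0.04843253,  0.04021677,  0.05537256,  0.05205849, -0.02141841,
        0.01738469]), 'joint_torque': array([ 4.92114305e-04, -4.57546020e+01, -2.51921046e+01, -9.07232834e-05,
        1.33530615e-02, -1.44220678e-05]), 'tcp_pos': array([ 0.23256608, -0.52527091,  0.30296621]), 'orientation': array([-1.79881658e+02, -7.37507790e-03,  2.38848834e+01]), 'wrist_force': array([-0.02868797,  0.21996376, -0.19065641]), 'moment': array([ 0.01982621, -0.00822093, -0.00106428]), 'grasp_force': 0.0, 'width': 0.08537769967637493}
scene {'intrinsics': array([[496.37554505,   0.        , 316.72135901],
       [  0.        , 496.37554505, 198.99370252],
       [  0.        ,   0.        ,   1.        ]]), 'eye': array([1.43060943, 0.19239865, 1.10954957]), 'attitude': array([-137.97322204,    0.18624212,  102.91795762])}
side {'intrinsics': array([[519.9520612 ,   0.        , 318.540554  ],
       [  0.        , 519.9520612 , 200.38859376],
       [  0.        ,   0.        ,   1.        ]]), 'eye': array([0.31529372, 0.9839728 , 1.23954315]), 'attitude': array([-139.38461432,    0.62332037, -169.5481625 ])}
wrist {'intrinsics': array([[309.70691629,   0.        , 315.58833706],
       [  0.        , 309.70691629, 193.36280244],
       [  0.        ,   0.        ,   1.        ]]), 'hand_eye': array([[ 4.95763616e-04, -9.49477812e-01, -3.13833775e-01,
         7.97979283e-02],
       [ 9.99999660e-01,  6.77333767e-04, -4.69515864e-04,
         3.25396561e-04],
       [ 6.58365108e-04, -3.13833435e-01,  9.49477826e-01,
        -7.00433318e-02],
       [ 0.00000000e+00,  0.00000000e+00,  0.00000000e+00,
         1.00000000e+00]])}
```

View pics/a.png

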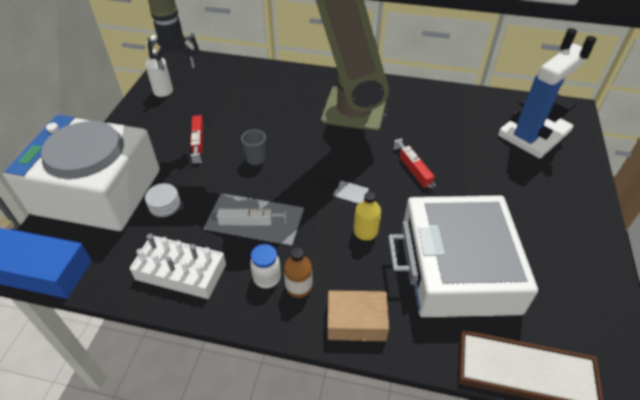

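View pics/b.png

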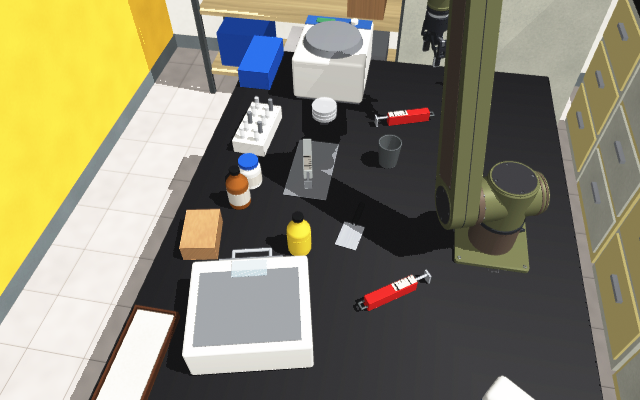

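The aluminium gauge lies on the mat at scene (245,217), side (307,160), its rod pointing towards the reader. Look-alikes are the red gauges at scene (197,138) and (414,163), and the yellow bottle at (367,217). The reader is at scene (470,255) with its bar near (398,252).

```bash
python3 - <<'E'
from h import *
a=cv2.imread('pics/a.png');b=cv2.imread('pics/b.png')
c1=cv2.resize(a[185:255,195:315],None,fx=5,fy=5,interpolation=3)[:, :600]
c2=cv2.resize(b[130:210,270:350],None,fx=4,fy=4,interpolation=3)
c3=cv2.resize(a[190:320,370:540],None,fx=2.3,fy=2.3,interpolation=3)
c4=cv2.resize(b[235:380,170:330],None,fx=2,fy=2,interpolation=3)
o=np.zeros((600,800,3),np.uint8)
c1=cv2.resize(c1,(480,280))
o[:280,:480]=c1; o[:320,480:800]=c2
o[300:300+299,:391]=c3[:299]; o[322:322+278,480:800]=c4[:278]
cv2.imwrite('pics/c.png',o)
E
```

```text
(no output)
```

View pics/c.png

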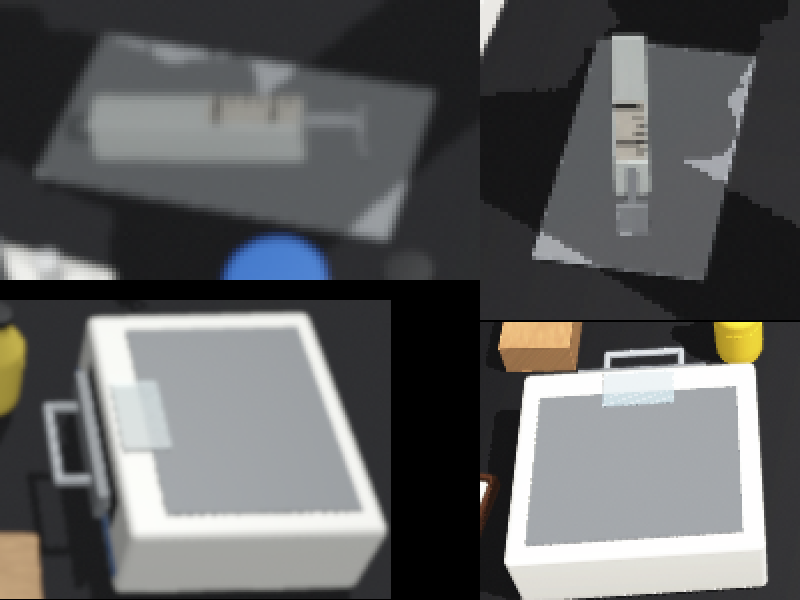

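The crop confirms the bare aluminium gauge with a white scale and two dark marks; its claw points to the reader. The bar spans scene (390,236)–(395,270) and side (232,249)–(272,248).

```bash
cat >> h.py <<'E'
def ray(n,u,v,z):
    p=camera_params(n);K=p['intrinsics'];A=R.from_euler('xyz',p['attitude'],degrees=True).as_matrix()
    d=A@np.linalg.inv(K)@[u,v,1];e=p['eye'];return e+d*(z-e[2])/d[2]
def wray(u,v,z,P=None):
    p=camera_params('wrist');K=p['intrinsics'];T=p['hand_eye'];t,Rm=P or pose()
    x=np.array([u-K[0,2],v-K[1,2]])/K[0,0];r=np.hypot(*x)
    d=np.array([*(x/r*np.sin(r)),np.cos(r)]);d=Rm@T[:3,:3]@d;e=t+Rm@T[:3,3]
    return e+d*(z-e[2])/d[2]
E
python3 - <<'E'
from h import *
np.set_printoptions(precision=4,suppress=True)
def show(t,n,z,l):
    print(t,n,[ray(n,*p,z)[:2].round(4).tolist() for p in l])
show('gauge top','scene',.044,[(218.25,208.75),(270.75,208.75)])
show('gauge top','side',.044,[(303,139),(311.75,139),(303,170.5),(312,170.5)])
show('reader','scene',.12,[(409,197.4),(502.6,195.7),(538.3,290),(426.5,293)])
show('reader','side',.12,[(192.5,262.5),(307,256),(312.5,346.5),(182.5,351.5)])
show('bar','scene',.08,[(389.6,235.7),(395.2,270.4)])
show('bar','side',.08,[(232.5,249.5),(272,248)])
show('jar,bottle','scene',0,[(265,283),(298,293),(367,237),(255,162)])
show('mat','scene',.004,[(220.5,193.5),(304,207.5),(292,245),(204,229)])
E
```

```text
gauge top scene [[0.5935, -0.2903], [0.5605, -0.1447]]
gauge top side [[0.6152, -0.2811], [0.5861, -0.2861], [0.5857, -0.1369], [0.5574, -0.1418]]
reader scene [[0.5017, 0.2306], [0.4398, 0.4759], [0.7242, 0.5498], [0.7891, 0.2999]]
reader side [[0.7836, 0.3057], [0.4965, 0.2344], [0.4352, 0.4771], [0.7244, 0.5412]]
bar scene [[0.6109, 0.1966], [0.7156, 0.2239]]
bar side [[0.707, 0.222], [0.6021, 0.1984]]
jar,bottle scene [[0.7745, -0.1004], [0.7845, -0.0089], [0.5658, 0.1355], [0.344, -0.2649]]
mat scene [[0.5028, -0.3233], [0.5015, -0.0629], [0.6424, -0.0623], [0.6431, -0.3211]]
```

```bash
python3 - <<'E'
from h import *
a=cv2.imread('pics/a.png');b=cv2.imread('pics/b.png')
o=np.zeros((600,800,3),np.uint8)
o[:350,:400]=cv2.resize(a[235:305,240:320],None,fx=5,fy=5,interpolation=3)
o[:350,400:]=cv2.resize(b[145:215,210:290],None,fx=5,fy=5,interpolation=3)
cv2.imwrite('pics/d.png',o[:350])
E
```

```text
(no output)
```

View pics/d.png

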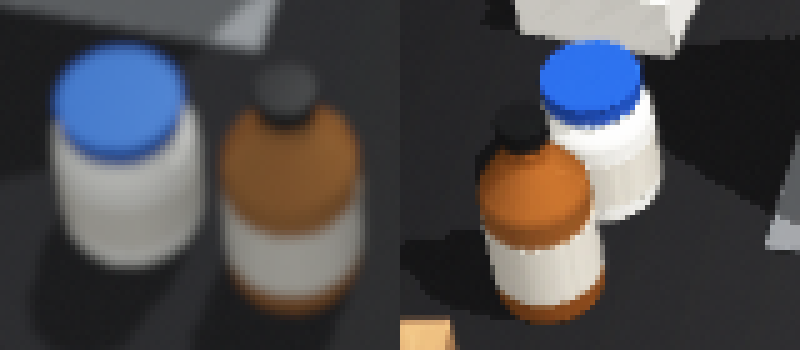

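Request:
play_rows(motion=[{"dx": 0.03,"dy": -0.01,"az": -0.12},{"dx": 0.065,"dy": -0.02,"az": -0.24},{"dx": 0.1,"dy": -0.03,"az": -0.36},{"dx": 0.14,"dy": -0.045,"dz": 0.01,"az": -0.48},{"dx": 0.18,"dy": -0.06,"dz": 0.02,"az": -0.6},{"dx": 0.22,"dy": -0.07,"dz": 0.03,"az": -0.72},{"dx": 0.26,"dy": -0.085,"dz": 0.04,"az": -0.84},{"dx": 0.3,"dy": -0.095,"dz": 0.05,"az": -0.96},{"dx": 0.33,"dy": -0.105,"dz": 0.06,"az": -1.08},{"dx": 0.36,"dy": -0.11,"dz": 0.07,"az": -1.2},{"dx": 0.38,"dy": -0.11,"dz": 0.08,"az": -1.32},{"dx": 0.4,"dy": -0.11,"dz": 0.09,"az": -1.36}])

```text
schema error: expected keys dx, dy, dz, ax, ay, az, grip
```

The blue jar lid is at scene (264,253), side (248,160), and the bottle's cap at scene (298,253), side (234,169).

```bash
python3 - <<'E'
from h import *
for z,s,d in((.15,(297.6,252.6),(234,169)),(.1,(264,253.4),(248.4,160))): print(ray('scene',*s,z),ray('side',*d,z))
E
```

```text
[ 0.76524033 -0.00994278  0.15      ] [ 0.76142695 -0.00896728  0.15      ]
[ 0.75147639 -0.10157556  0.1       ] [ 0.74889095 -0.09960061  0.1       ]
```

Request:
play_rows(motion=[{"dx": 0.035,"dy": -0.009,"dz": 0.0,"ax": 0,"ay": 0,"az": -0.115,"grip": 0.085},{"dx": 0.07,"dy": -0.018,"dz": 0.01,"ax": 0,"ay": 0,"az": -0.23,"grip": 0.085},{"dx": 0.11,"dy": -0.027,"dz": 0.02,"ax": 0,"ay": 0,"az": -0.345,"grip": 0.085},{"dx": 0.15,"dy": -0.036,"dz": 0.03,"ax": 0,"ay": 0,"az": -0.46,"grip": 0.085},{"dx": 0.19,"dy": -0.045,"dz": 0.04,"ax": 0,"ay": 0,"az": -0.575,"grip": 0.085},{"dx": 0.23,"dy": -0.055,"dz": 0.05,"ax": 0,"ay": 0,"az": -0.69,"grip": 0.085},{"dx": 0.27,"dy": -0.065,"dz": 0.06,"ax": 0,"ay": 0,"az": -0.805,"grip": 0.085},{"dx": 0.31,"dy": -0.075,"dz": 0.07,"ax": 0,"ay": 0,"az": -0.92,"grip": 0.085},{"dx": 0.35,"dy": -0.085,"dz": 0.08,"ax": 0,"ay": 0,"az": -1.035,"grip": 0.085},{"dx": 0.385,"dy": -0.095,"dz": 0.09,"ax": 0,"ay": 0,"az": -1.15,"grip": 0.085},{"dx": 0.42,"dy": -0.105,"dz": 0.09,"ax": 0,"ay": 0,"az": -1.265,"grip": 0.085},{"dx": 0.445,"dy": -0.112,"dz": 0.09,"ax": 0,"ay": 0,"az": -1.36,"grip": 0.085}])

```text
time: 1.1
tcp_pos: [0.596, -0.2402, 0.2122]
orientation: [-179.9, -0.1, 102.2]
wrist_force: [0.1, -0.6, 0.6]
width: 0.0851
grasp_force: 0.0
```

Request:
play_rows(motion=[{"dx": 0,"dy": 0,"dz": 0,"ax": 0,"ay": 0,"az": 0,"grip": 0.085},{"dx": 0,"dy": 0,"dz": 0,"ax": 0,"ay": 0,"az": 0,"grip": 0.085}])

```text
time: 1.27
tcp_pos: [0.5952, -0.2418, 0.2131]
orientation: [-179.9, -0.0, 101.9]
wrist_force: [-0.7, 0.3, 0.3]
width: 0.0851
grasp_force: 0.0
```

```bash
python3 - <<'E'
from h import *
p=pose(); print(p); snap('wrist','w1')
E
```

```text
(array([ 0.59516442, -0.2417758 ,  0.21305725]), array([[-2.06801960e-01,  9.78382101e-01, -1.18862742e-03],
       [ 9.78382679e-01,  2.06802437e-01,  2.92250036e-04],
       [ 5.31743251e-04, -1.10249460e-03, -9.99999251e-01]]))
```

View pics/w1.png

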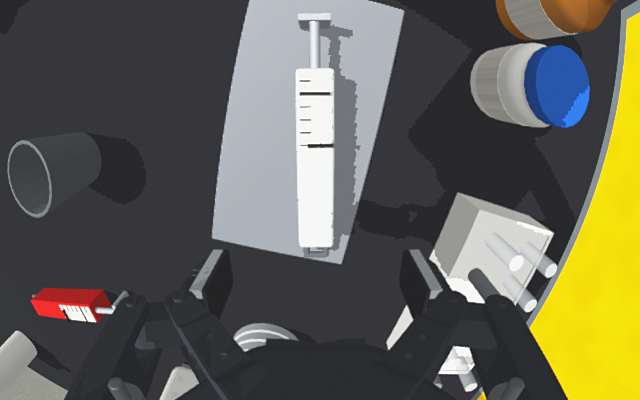

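The wrist view shows the gauge's body from front edge (296–333,69) to back edge (299–332,246), the long line at (315,94), the pointer at (319,145), and the claw at (314,18).

```bash
cat >> h.py <<'E'
np.set_printoptions(precision=4,suppress=True)
E
python3 - <<'E'
from h import *
P=pose()
for n,u,v,z in(('fl',296,69,.044),('fr',333,69,.044),('bl',299,246,.044),('br',332,246,.044),('line',315,94,.045),('ptr',319,145,.045),('claw',314,16,.04)):
    w=wray(u,v,z,P); print(n,w,(P[1].T@(w-P[0])))
E
```

```text
fl [ 0.5581 -0.1478  0.044 ] [ 0.1001 -0.0156  0.1693]
fr [ 0.5854 -0.1421  0.044 ] [0.1001 0.0124 0.1692]
bl [ 0.5887 -0.2918  0.044 ] [-0.0471 -0.0151  0.1692]
br [ 0.6168 -0.2858  0.044 ] [-0.047   0.0136  0.1691]
line [ 0.5761 -0.1639  0.045 ] [ 0.0806 -0.0012  0.1682]
ptr [ 0.5873 -0.202   0.045 ] [0.0411 0.0019 0.1682]
claw [ 0.5625 -0.1028  0.04  ] [ 0.1433 -0.002   0.1733]
```

Request:
play_rows(motion=[{"dx": 0.004,"dy": -0.001,"dz": 0.03,"ax": 0,"ay": 0,"az": 0,"grip": 0.085},{"dx": 0.008,"dy": -0.001,"dz": 0.06,"ax": 0,"ay": 0,"az": 0,"grip": 0.085},{"dx": 0.011,"dy": -0.001,"dz": 0.09,"ax": 0,"ay": 0,"az": 0,"grip": 0.085},{"dx": 0.011,"dy": -0.001,"dz": 0.11,"ax": 0,"ay": 0,"az": 0,"grip": 0.085},{"dx": 0.011,"dy": -0.001,"dz": 0.122,"ax": 0,"ay": 0,"az": 0,"grip": 0.085},{"dx": 0.011,"dy": -0.001,"dz": 0.128,"ax": 0,"ay": 0,"az": 0,"grip": 0.085},{"dx": 0.011,"dy": -0.001,"dz": 0.128,"ax": 0,"ay": 0,"az": 0,"grip": 0.06},{"dx": 0.011,"dy": -0.001,"dz": 0.128,"ax": 0,"ay": 0,"az": 0,"grip": 0.04},{"dx": 0.011,"dy": -0.001,"dz": 0.128,"ax": 0,"ay": 0,"az": 0,"grip": 0.02},{"dx": 0.011,"dy": -0.001,"dz": 0.128,"ax": 0,"ay": 0,"az": 0,"grip": 0.02},{"dx": 0.011,"dy": -0.001,"dz": 0.128,"ax": 0,"ay": 0,"az": 0,"grip": 0.02},{"dx": 0.011,"dy": -0.001,"dz": 0.128,"ax": 0,"ay": 0,"az": 0,"grip": 0.02}])

```text
time: 2.32
tcp_pos: [0.5921, -0.2332, 0.0876]
orientation: [179.9, 0.1, 101.8]
wrist_force: [-1.1, -0.1, 3.9]
width: 0.0287
grasp_force: 61.1
```

```bash
python3 - <<'E'
from h import *
s=readout.sense();print(s['tcp_pos'],s['orientation'],s['width'],s['grasp_force'],s['wrist_force'])
E
```

```text
[ 0.5921 -0.2332  0.0876] [179.8502   0.126  101.8085] 0.028741059704345723 61.08997821807861 [-1.0515 -0.0527  3.8658]
```

Request:
play_rows(motion=[{"dx": 0,"dy": 0,"dz": -0.01,"ax": 0,"ay": 0,"az": 0,"grip": 0.02},{"dx": 0,"dy": 0,"dz": -0.03,"ax": 0,"ay": 0,"az": 0,"grip": 0.02},{"dx": 0,"dy": 0,"dz": -0.06,"ax": 0,"ay": 0,"az": 0,"grip": 0.02},{"dx": 0.01,"dy": 0.005,"dz": -0.09,"ax": 0,"ay": 0,"az": 0,"grip": 0.02},{"dx": 0.04,"dy": 0.02,"dz": -0.11,"ax": 0,"ay": 0,"az": -0.01,"grip": 0.02},{"dx": 0.075,"dy": 0.04,"dz": -0.125,"ax": 0,"ay": 0,"az": -0.02,"grip": 0.02},{"dx": 0.11,"dy": 0.058,"dz": -0.125,"ax": 0,"ay": 0,"az": -0.03,"grip": 0.02},{"dx": 0.145,"dy": 0.077,"dz": -0.125,"ax": 0,"ay": 0,"az": -0.038,"grip": 0.02},{"dx": 0.18,"dy": 0.095,"dz": -0.125,"ax": 0,"ay": 0,"az": -0.038,"grip": 0.02},{"dx": 0.215,"dy": 0.114,"dz": -0.125,"ax": 0,"ay": 0,"az": -0.038,"grip": 0.02},{"dx": 0.245,"dy": 0.13,"dz": -0.125,"ax": 0,"ay": 0,"az": -0.038,"grip": 0.02},{"dx": 0.265,"dy": 0.14,"dz": -0.125,"ax": 0,"ay": 0,"az": -0.038,"grip": 0.02}])

```text
time: 3.32
tcp_pos: [0.6741, 0.0593, 0.2113]
orientation: [180.0, -0.1, 104.1]
wrist_force: [0.4, -1.3, -1.7]
width: 0.0293
grasp_force: 60.2
```

Request:
play_rows(motion=[{"dx": 0,"dy": 0,"dz": 0,"ax": 0,"ay": 0,"az": 0,"grip": 0.02},{"dx": 0,"dy": 0,"dz": 0,"ax": 0,"ay": 0,"az": 0,"grip": 0.02},{"dx": 0,"dy": 0,"dz": 0,"ax": 0,"ay": 0,"az": 0,"grip": 0.02}])

```text
time: 3.57
tcp_pos: [0.6733, 0.0552, 0.2108]
orientation: [-179.9, 0.0, 104.0]
wrist_force: [0.2, -0.8, -2.3]
width: 0.0286
grasp_force: 60.2
```

```bash
python3 - <<'E'
from h import *
p=pose(); print(p,readout.sense()['wrist_force']); snap('wrist','w2')
E
```

```text
(array([0.6733, 0.0552, 0.2108]), array([[-0.2424,  0.9702, -0.0012],
       [ 0.9702,  0.2424, -0.0008],
       [-0.0005, -0.0014, -1.    ]])) [ 0.1851 -0.8286 -2.2559]
```

View pics/w2.png

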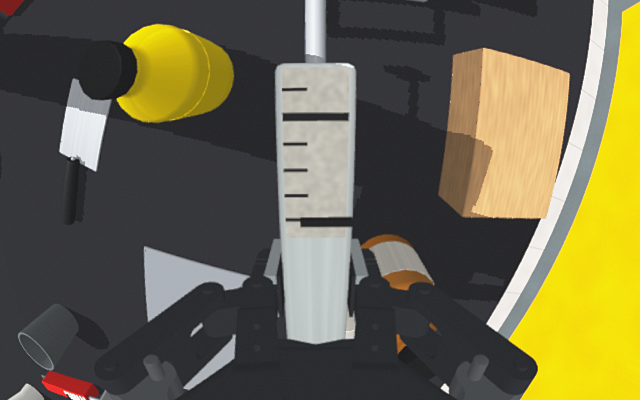

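The pointer is at (327,222) at rest and the line at (316,117). The bar is out of this view, so I'll move above the gap and check with the fixed cameras.

Request:
play_rows(motion=[{"dx": 0.015,"dy": 0.001,"dz": 0,"ax": 0,"ay": 0,"az": 0,"grip": 0.02},{"dx": 0.03,"dy": 0.002,"dz": 0.005,"ax": 0,"ay": 0,"az": 0,"grip": 0.02},{"dx": 0.039,"dy": 0.002,"dz": 0.02,"ax": 0,"ay": 0,"az": 0,"grip": 0.02},{"dx": 0.039,"dy": 0.002,"dz": 0.035,"ax": 0,"ay": 0,"az": 0,"grip": 0.02},{"dx": 0.039,"dy": 0.002,"dz": 0.035,"ax": 0,"ay": 0,"az": 0,"grip": 0.02},{"dx": 0.039,"dy": 0.002,"dz": 0.035,"ax": 0,"ay": 0,"az": 0,"grip": 0.02}])

```text
time: 4.12
tcp_pos: [0.6652, 0.094, 0.1748]
orientation: [-179.8, -0.0, 104.0]
wrist_force: [-0.1, -0.2, -1.7]
width: 0.0286
grasp_force: 60.0
```

```bash
python3 - <<'E'
from h import *
p=pose(); print(p,readout.sense()['wrist_force'])
a=get_image('scene');b=get_image('side');cv2.imwrite('pics/e1.png',a);cv2.imwrite('pics/e2.png',b)
o=np.zeros((600,800,3),np.uint8)
o[:,:400]=cv2.resize(a[210:290,350:430],(400,400),interpolation=3)[:, :400] if 0 else np.pad(cv2.resize(a[210:290,350:430],(400,400),interpolation=3),((0,200),(0,0),(0,0)))
o[:400,400:]=cv2.resize(b[205:285,215:295],(400,400),interpolation=3)
cv2.imwrite('pics/e.png',o[:400])
def proj(n,X):
    q=camera_params(n);A=R.from_euler('xyz',q['attitude'],degrees=True).as_matrix();c=A.T@(np.array(X)-q['eye']);c=q['intrinsics']@c;return c[:2]/c[2]
for nm,l in(('clawtop',[.134,0,.0836-.036]),('clawbot',[.134,0,.0836-.002])):
    X=p[0]+p[1]@l; print(nm,X,(proj('scene',X)-[350,210])*5,(proj('side',X)-[215,205])*5+[400,0])
E
```

```text
(array([0.6652, 0.094 , 0.1748]), array([[-0.2416,  0.9704, -0.0032],
       [ 0.9704,  0.2416, -0.0001],
       [ 0.0007, -0.0031, -1.    ]])) [-0.0594 -0.2055 -1.7212]
clawtop [0.6327 0.2241 0.1273] [257.0425 113.8159] [609.8867 193.8462]
clawbot [0.6326 0.2241 0.0933] [248.8581 154.7618] [616.4668 231.0901]
```

View pics/e.png

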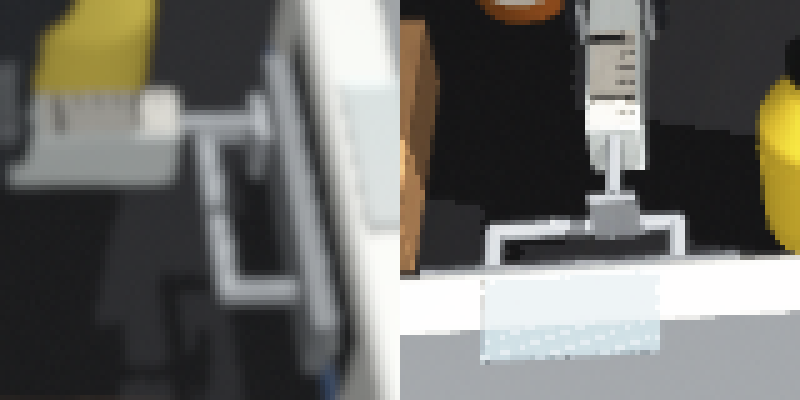

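The claw (side crop (613,215), scene crop (260,135)) hangs above the gap, inside the right end bar and matching the prediction to within 2 mm. I'll lower it.

Request:
play_rows(motion=[{"dx": 0,"dy": 0,"dz": 0.007,"ax": 0,"ay": 0,"az": 0,"grip": 0.02},{"dx": 0,"dy": 0,"dz": 0.014,"ax": 0,"ay": 0,"az": 0,"grip": 0.02},{"dx": 0,"dy": 0,"dz": 0.021,"ax": 0,"ay": 0,"az": 0,"grip": 0.02},{"dx": 0,"dy": 0,"dz": 0.027,"ax": 0,"ay": 0,"az": 0,"grip": 0.02},{"dx": 0,"dy": 0,"dz": 0.027,"ax": 0,"ay": 0,"az": 0,"grip": 0.02},{"dx": 0,"dy": 0,"dz": 0.027,"ax": 0,"ay": 0,"az": 0,"grip": 0.02}])

```text
time: 4.72
tcp_pos: [0.666, 0.0936, 0.148]
orientation: [-179.9, -0.0, 104.0]
wrist_force: [0.2, -0.3, -2.0]
width: 0.0292
grasp_force: 60.1
```

```bash
cat > st.py <<'E'
from h import *
X=np.array([-.2420,.9703,0])
s=readout.sense();t=np.array(s['tcp_pos'])
print(round(s['time'],2),'along',round(float(t@X),4),'z',t[2].round(4),'Falong',round(float(s['wrist_force']@X),2),s['wrist_force'])
E
python3 st.py
```

```text
4.72 along -0.0704 z 0.148 Falong -0.3 [ 0.1638 -0.2666 -2.029 ]
```

Request:
play_rows(motion=[{"dx": -0.003,"dy": 0,"dz": 0,"ax": 0,"ay": 0,"az": 0,"grip": 0.02},{"dx": -0.006,"dy": 0,"dz": 0,"ax": 0,"ay": 0,"az": 0,"grip": 0.02},{"dx": -0.009,"dy": 0,"dz": 0,"ax": 0,"ay": 0,"az": 0,"grip": 0.02},{"dx": -0.011,"dy": 0,"dz": 0,"ax": 0,"ay": 0,"az": 0,"grip": 0.02},{"dx": -0.013,"dy": 0,"dz": 0,"ax": 0,"ay": 0,"az": 0,"grip": 0.02},{"dx": -0.015,"dy": 0,"dz": 0,"ax": 0,"ay": 0,"az": 0,"grip": 0.02},{"dx": -0.017,"dy": 0,"dz": 0,"ax": 0,"ay": 0,"az": 0,"grip": 0.02},{"dx": -0.019,"dy": 0,"dz": 0,"ax": 0,"ay": 0,"az": 0,"grip": 0.02},{"dx": -0.021,"dy": 0,"dz": 0,"ax": 0,"ay": 0,"az": 0,"grip": 0.02},{"dx": -0.023,"dy": 0,"dz": 0,"ax": 0,"ay": 0,"az": 0,"grip": 0.02},{"dx": -0.025,"dy": 0,"dz": 0,"ax": 0,"ay": 0,"az": 0,"grip": 0.02},{"dx": -0.027,"dy": 0,"dz": 0,"ax": 0,"ay": 0,"az": 0,"grip": 0.02}])

```text
time: 5.72
tcp_pos: [0.673, 0.0674, 0.1489]
orientation: [180.0, -0.0, 104.0]
wrist_force: [0.5, 2.4, -2.2]
width: 0.0291
grasp_force: 60.2
```

```bash
cat >> st.py <<'E'
# pointer/line tool-x from the wrist picture: darkest rows in the column band
im=get_image('wrist');g=cv2.cvtColor(im,cv2.COLOR_BGR2GRAY)
import sys
def rows(a,b):
    m=g[66:236,a:b].mean(1); d=[i+66 for i in range(len(m)) if m[i]<90]; return d
print('left half',rows(287,298),'mid',rows(312,320),'right',rows(335,346))
cv2.imwrite('pics/last.png',im)
E
python3 st.py
```

```text
5.72 along -0.0975 z 0.1489 Falong 2.16 [ 0.4963  2.3502 -2.2185]
left half [88, 89, 90, 113, 114, 115, 116, 117, 118, 119, 120, 143, 144, 169, 170, 171, 194, 195, 196, 219, 220] mid [113, 114, 115, 116, 117, 118, 119, 120, 218, 219, 220, 221, 222, 223, 224, 225, 226] right [114, 115, 116, 117, 118, 119, 218, 219, 220, 221, 222, 223, 224, 225, 226]
```

Request:
play_rows(motion=[{"dx": -0.002,"dy": 0,"dz": 0,"ax": 0,"ay": 0,"az": 0,"grip": 0.02},{"dx": -0.004,"dy": 0,"dz": 0,"ax": 0,"ay": 0,"az": 0,"grip": 0.02},{"dx": -0.006,"dy": 0,"dz": 0,"ax": 0,"ay": 0,"az": 0,"grip": 0.02},{"dx": -0.008,"dy": 0,"dz": 0,"ax": 0,"ay": 0,"az": 0,"grip": 0.02},{"dx": -0.01,"dy": 0,"dz": 0,"ax": 0,"ay": 0,"az": 0,"grip": 0.02},{"dx": -0.012,"dy": 0,"dz": 0,"ax": 0,"ay": 0,"az": 0,"grip": 0.02},{"dx": -0.014,"dy": 0,"dz": 0,"ax": 0,"ay": 0,"az": 0,"grip": 0.02},{"dx": -0.016,"dy": 0,"dz": 0,"ax": 0,"ay": 0,"az": 0,"grip": 0.02},{"dx": -0.018,"dy": 0,"dz": 0,"ax": 0,"ay": 0,"az": 0,"grip": 0.02},{"dx": -0.02,"dy": 0,"dz": 0,"ax": 0,"ay": 0,"az": 0,"grip": 0.02},{"dx": -0.02,"dy": 0,"dz": 0,"ax": 0,"ay": 0,"az": 0,"grip": 0.02}])

```text
time: 6.68
tcp_pos: [0.6778, 0.0478, 0.1489]
orientation: [-180.0, -0.0, 104.0]
wrist_force: [-0.1, 2.3, -1.6]
width: 0.0292
grasp_force: 60.2
```

```bash
python3 st.py
```

```text
6.68 along -0.1176 z 0.1489 Falong 2.21 [-0.0871  2.2593 -1.6043]
left half [88, 89, 90, 113, 114, 115, 116, 117, 118, 119, 120, 143, 144, 169, 170, 194, 195, 196, 219, 220] mid [113, 114, 115, 116, 117, 118, 119, 216, 217, 218, 219, 220, 221, 222, 223, 224] right [113, 114, 115, 116, 117, 118, 119, 216, 217, 218, 219, 220, 221, 222, 223, 224]
```

Request:
play_rows(motion=[{"dx": -0.002,"dy": 0,"dz": 0,"ax": 0,"ay": 0,"az": 0,"grip": 0.02},{"dx": -0.004,"dy": 0,"dz": 0,"ax": 0,"ay": 0,"az": 0,"grip": 0.02},{"dx": -0.006,"dy": 0,"dz": 0,"ax": 0,"ay": 0,"az": 0,"grip": 0.02},{"dx": -0.008,"dy": 0,"dz": 0,"ax": 0,"ay": 0,"az": 0,"grip": 0.02},{"dx": -0.01,"dy": 0,"dz": 0,"ax": 0,"ay": 0,"az": 0,"grip": 0.02},{"dx": -0.012,"dy": 0,"dz": 0,"ax": 0,"ay": 0,"az": 0,"grip": 0.02},{"dx": -0.014,"dy": 0,"dz": 0,"ax": 0,"ay": 0,"az": 0,"grip": 0.02},{"dx": -0.016,"dy": 0,"dz": 0,"ax": 0,"ay": 0,"az": 0,"grip": 0.02},{"dx": -0.018,"dy": 0,"dz": 0,"ax": 0,"ay": 0,"az": 0,"grip": 0.02},{"dx": -0.02,"dy": 0,"dz": 0,"ax": 0,"ay": 0,"az": 0,"grip": 0.02},{"dx": -0.02,"dy": 0,"dz": 0,"ax": 0,"ay": 0,"az": 0,"grip": 0.02}])

```text
time: 7.65
tcp_pos: [0.6825, 0.0289, 0.1487]
orientation: [-180.0, -0.1, 104.0]
wrist_force: [-0.9, 6.0, -2.4]
width: 0.0291
grasp_force: 60.1
```

```bash
python3 st.py
```

```text
7.65 along -0.1371 z 0.1487 Falong 6.05 [-0.9024  6.0118 -2.4485]
left half [88, 89, 90, 113, 114, 115, 116, 117, 118, 119, 143, 144, 169, 170, 194, 195, 196, 219] mid [113, 114, 115, 116, 117, 118, 119, 167, 168, 169, 170, 171, 172, 173, 174, 175] right [113, 114, 115, 116, 117, 118, 119, 167, 168, 169, 170, 171, 172, 173, 174, 175]
```

Request:
play_rows(motion=[{"dx": -0.002,"dy": 0,"dz": 0,"ax": 0,"ay": 0,"az": 0,"grip": 0.02},{"dx": -0.004,"dy": 0,"dz": 0,"ax": 0,"ay": 0,"az": 0,"grip": 0.02},{"dx": -0.006,"dy": 0,"dz": 0,"ax": 0,"ay": 0,"az": 0,"grip": 0.02},{"dx": -0.008,"dy": 0,"dz": 0,"ax": 0,"ay": 0,"az": 0,"grip": 0.02},{"dx": -0.01,"dy": 0,"dz": 0,"ax": 0,"ay": 0,"az": 0,"grip": 0.02},{"dx": -0.012,"dy": 0,"dz": 0,"ax": 0,"ay": 0,"az": 0,"grip": 0.02},{"dx": -0.014,"dy": 0,"dz": 0,"ax": 0,"ay": 0,"az": 0,"grip": 0.02},{"dx": -0.016,"dy": 0,"dz": 0,"ax": 0,"ay": 0,"az": 0,"grip": 0.02},{"dx": -0.0175,"dy": 0,"dz": 0,"ax": 0,"ay": 0,"az": 0,"grip": 0.02},{"dx": -0.0185,"dy": 0,"dz": 0,"ax": 0,"ay": 0,"az": 0,"grip": 0.02},{"dx": -0.0185,"dy": 0,"dz": 0,"ax": 0,"ay": 0,"az": 0,"grip": 0.02}])

```text
time: 8.62
tcp_pos: [0.6865, 0.0123, 0.1484]
orientation: [-179.9, -0.2, 103.9]
wrist_force: [-1.3, 9.6, -3.1]
width: 0.0289
grasp_force: 60.0
```

```bash
python3 st.py
```

```text
8.62 along -0.1542 z 0.1484 Falong 9.59 [-1.2584  9.5653 -3.0701]
left half [88, 89, 90, 113, 114, 115, 116, 117, 118, 119, 143, 144, 169, 170, 194, 195, 219] mid [113, 114, 115, 116, 117, 118, 119, 122, 123, 124, 125, 126, 127, 128, 129] right [113, 114, 115, 116, 117, 118, 119, 122, 123, 124, 125, 126, 127, 128, 129]
```

Request:
play_rows(motion=[{"dx": -0.0015,"dy": 0,"dz": 0,"ax": 0,"ay": 0,"az": 0,"grip": 0.02},{"dx": -0.003,"dy": 0,"dz": 0,"ax": 0,"ay": 0,"az": 0,"grip": 0.02},{"dx": -0.003,"dy": 0,"dz": 0,"ax": 0,"ay": 0,"az": 0,"grip": 0.02},{"dx": -0.003,"dy": 0,"dz": 0,"ax": 0,"ay": 0,"az": 0,"grip": 0.02}])

```text
time: 9.0
tcp_pos: [0.6871, 0.0098, 0.1484]
orientation: [-179.9, -0.2, 103.9]
wrist_force: [-0.8, 9.2, -3.4]
width: 0.0291
grasp_force: 60.0
```

```bash
python3 st.py
```

```text
9.0 along -0.1567 z 0.1484 Falong 9.1 [-0.792   9.182  -3.4255]
left half [88, 89, 90, 113, 114, 115, 116, 117, 118, 119, 143, 144, 169, 170, 194, 195, 219] mid [113, 114, 115, 116, 117, 118, 119, 120, 121, 122] right [113, 114, 115, 116, 117, 118, 119, 120, 121, 122]
```

Request:
play_rows(motion=[{"dx": -0.001,"dy": 0,"dz": 0,"ax": 0,"ay": 0,"az": 0,"grip": 0.02},{"dx": -0.001,"dy": 0,"dz": 0,"ax": 0,"ay": 0,"az": 0,"grip": 0.02},{"dx": -0.001,"dy": 0,"dz": 0,"ax": 0,"ay": 0,"az": 0,"grip": 0.02},{"dx": -0.001,"dy": 0,"dz": 0,"ax": 0,"ay": 0,"az": 0,"grip": 0.02}])

```text
time: 9.38
tcp_pos: [0.6873, 0.009, 0.1483]
orientation: [-179.9, -0.2, 103.9]
wrist_force: [0.2, 10.4, -2.8]
width: 0.0294
grasp_force: 60.0
```

```bash
python3 st.py; python3 -c "
import cv2;cv2.imwrite('pics/f.png',cv2.resize(cv2.imread('pics/last.png')[0:240,180:500],(800,600)))"
```

```text
9.38 along -0.1576 z 0.1483 Falong 10.03 [ 0.1841 10.3813 -2.7932]
left half [88, 89, 90, 113, 114, 115, 116, 117, 118, 119, 143, 144, 169, 170, 195, 219] mid [113, 114, 115, 116, 117, 118, 119, 120] right [113, 114, 115, 116, 117, 118, 119, 120]
```

View pics/f.png

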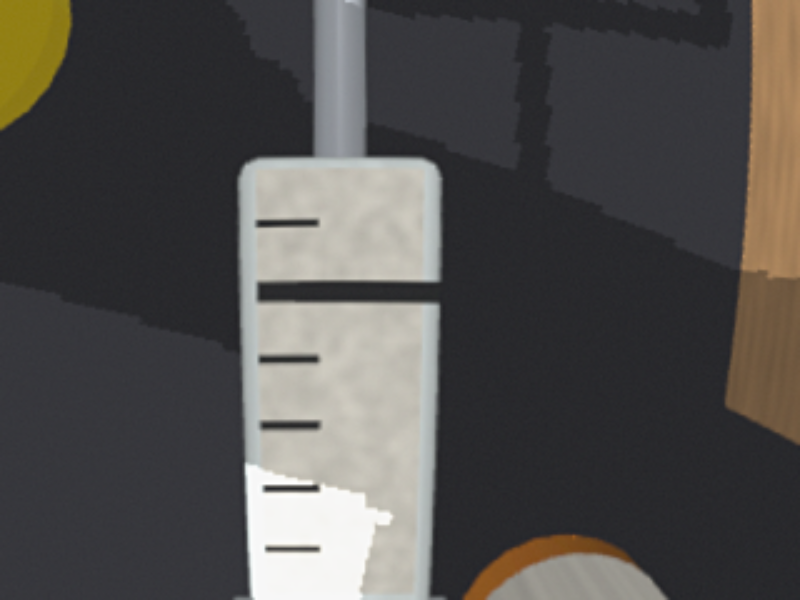

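The pointer now merges with the long line at crop (348,291). I'll hold for 3 s.

Request:
play_rows(motion=[{"dx": -0.0003,"dy": 0,"dz": 0,"ax": 0,"ay": 0,"az": 0,"grip": 0.02},{"dx": -0.0003,"dy": 0,"dz": 0,"ax": 0,"ay": 0,"az": 0,"grip": 0.02},{"dx": -0.0003,"dy": 0,"dz": 0,"ax": 0,"ay": 0,"az": 0,"grip": 0.02},{"dx": -0.0003,"dy": 0,"dz": 0,"ax": 0,"ay": 0,"az": 0,"grip": 0.02},{"dx": -0.0003,"dy": 0,"dz": 0,"ax": 0,"ay": 0,"az": 0,"grip": 0.02},{"dx": -0.0003,"dy": 0,"dz": 0,"ax": 0,"ay": 0,"az": 0,"grip": 0.02},{"dx": -0.0003,"dy": 0,"dz": 0,"ax": 0,"ay": 0,"az": 0,"grip": 0.02},{"dx": -0.0003,"dy": 0,"dz": 0,"ax": 0,"ay": 0,"az": 0,"grip": 0.02},{"dx": -0.0003,"dy": 0,"dz": 0,"ax": 0,"ay": 0,"az": 0,"grip": 0.02},{"dx": -0.0003,"dy": 0,"dz": 0,"ax": 0,"ay": 0,"az": 0,"grip": 0.02},{"dx": -0.0003,"dy": 0,"dz": 0,"ax": 0,"ay": 0,"az": 0,"grip": 0.02},{"dx": -0.0003,"dy": 0,"dz": 0,"ax": 0,"ay": 0,"az": 0,"grip": 0.02}])

```text
time: 10.43
tcp_pos: [0.6874, 0.0087, 0.1484]
orientation: [-179.9, -0.2, 104.0]
wrist_force: [-0.4, 9.8, -3.1]
width: 0.0295
grasp_force: 60.0
```

```bash
python3 st.py
```

```text
10.43 along -0.1579 z 0.1484 Falong 9.63 [-0.3682  9.8361 -3.1217]
left half [88, 89, 90, 113, 114, 115, 116, 117, 118, 119, 143, 144, 169, 170, 195, 219] mid [112, 113, 114, 115, 116, 117, 118, 119] right [112, 113, 114, 115, 116, 117, 118, 119]
```

Request:
play_rows(motion=[{"dx": 0,"dy": 0,"dz": 0,"ax": 0,"ay": 0,"az": 0,"grip": 0.02},{"dx": 0,"dy": 0,"dz": 0,"ax": 0,"ay": 0,"az": 0,"grip": 0.02},{"dx": 0,"dy": 0,"dz": 0,"ax": 0,"ay": 0,"az": 0,"grip": 0.02},{"dx": 0,"dy": 0,"dz": 0,"ax": 0,"ay": 0,"az": 0,"grip": 0.02},{"dx": 0,"dy": 0,"dz": 0,"ax": 0,"ay": 0,"az": 0,"grip": 0.02},{"dx": 0,"dy": 0,"dz": 0,"ax": 0,"ay": 0,"az": 0,"grip": 0.02},{"dx": 0,"dy": 0,"dz": 0,"ax": 0,"ay": 0,"az": 0,"grip": 0.02},{"dx": 0,"dy": 0,"dz": 0,"ax": 0,"ay": 0,"az": 0,"grip": 0.02},{"dx": 0,"dy": 0,"dz": 0,"ax": 0,"ay": 0,"az": 0,"grip": 0.02},{"dx": 0,"dy": 0,"dz": 0,"ax": 0,"ay": 0,"az": 0,"grip": 0.02},{"dx": 0,"dy": 0,"dz": 0,"ax": 0,"ay": 0,"az": 0,"grip": 0.02},{"dx": 0,"dy": 0,"dz": 0,"ax": 0,"ay": 0,"az": 0,"grip": 0.02}])

```text
time: 11.48
tcp_pos: [0.6874, 0.0087, 0.1484]
orientation: [-179.9, -0.2, 104.0]
wrist_force: [-1.2, 9.6, -3.5]
width: 0.0289
grasp_force: 60.0
```

Request:
play_rows(motion=[{"dx": 0,"dy": 0,"dz": 0,"ax": 0,"ay": 0,"az": 0,"grip": 0.02},{"dx": 0,"dy": 0,"dz": 0,"ax": 0,"ay": 0,"az": 0,"grip": 0.02},{"dx": 0,"dy": 0,"dz": 0,"ax": 0,"ay": 0,"az": 0,"grip": 0.02},{"dx": 0,"dy": 0,"dz": 0,"ax": 0,"ay": 0,"az": 0,"grip": 0.02},{"dx": 0,"dy": 0,"dz": 0,"ax": 0,"ay": 0,"az": 0,"grip": 0.02},{"dx": 0,"dy": 0,"dz": 0,"ax": 0,"ay": 0,"az": 0,"grip": 0.02},{"dx": 0,"dy": 0,"dz": 0,"ax": 0,"ay": 0,"az": 0,"grip": 0.02},{"dx": 0,"dy": 0,"dz": 0,"ax": 0,"ay": 0,"az": 0,"grip": 0.02},{"dx": 0,"dy": 0,"dz": 0,"ax": 0,"ay": 0,"az": 0,"grip": 0.02},{"dx": 0,"dy": 0,"dz": 0,"ax": 0,"ay": 0,"az": 0,"grip": 0.02},{"dx": 0,"dy": 0,"dz": 0,"ax": 0,"ay": 0,"az": 0,"grip": 0.02},{"dx": 0,"dy": 0,"dz": 0,"ax": 0,"ay": 0,"az": 0,"grip": 0.02}])

```text
time: 12.48
tcp_pos: [0.6874, 0.0087, 0.1484]
orientation: [-179.9, -0.2, 103.9]
wrist_force: [-0.9, 10.3, -3.6]
width: 0.0289
grasp_force: 60.0
```

```bash
python3 st.py
```

```text
12.48 along -0.1579 z 0.1484 Falong 10.19 [-0.8753 10.2813 -3.5684]
left half [88, 89, 90, 113, 114, 115, 116, 117, 118, 119, 143, 144, 169, 170, 195, 219] mid [112, 113, 114, 115, 116, 117, 118, 119] right [112, 113, 114, 115, 116, 117, 118, 119]
```

Request:
play_rows(motion=[{"dx": 0.0015,"dy": 0,"dz": 0,"ax": 0,"ay": 0,"az": 0,"grip": 0.02},{"dx": 0.0035,"dy": 0,"dz": 0,"ax": 0,"ay": 0,"az": 0,"grip": 0.02},{"dx": 0.006,"dy": 0,"dz": 0,"ax": 0,"ay": 0,"az": 0,"grip": 0.02},{"dx": 0.0085,"dy": 0,"dz": 0,"ax": 0,"ay": 0,"az": 0,"grip": 0.02},{"dx": 0.011,"dy": 0,"dz": 0,"ax": 0,"ay": 0,"az": 0,"grip": 0.02},{"dx": 0.0135,"dy": 0,"dz": 0,"ax": 0,"ay": 0,"az": 0,"grip": 0.02},{"dx": 0.016,"dy": 0,"dz": 0,"ax": 0,"ay": 0,"az": 0,"grip": 0.02},{"dx": 0.0185,"dy": 0,"dz": 0,"ax": 0,"ay": 0,"az": 0,"grip": 0.02},{"dx": 0.021,"dy": 0,"dz": 0,"ax": 0,"ay": 0,"az": 0,"grip": 0.02},{"dx": 0.0235,"dy": 0,"dz": 0,"ax": 0,"ay": 0,"az": 0,"grip": 0.02},{"dx": 0.026,"dy": 0,"dz": 0,"ax": 0,"ay": 0,"az": 0,"grip": 0.02},{"dx": 0.0285,"dy": 0,"dz": 0,"ax": 0,"ay": 0,"az": 0,"grip": 0.02}])

```text
time: 13.53
tcp_pos: [0.681, 0.0347, 0.1488]
orientation: [-180.0, -0.0, 104.0]
wrist_force: [-0.4, 4.8, -2.2]
width: 0.0292
grasp_force: 60.1
```

Request:
play_rows(motion=[{"dx": 0.002,"dy": 0,"dz": 0,"ax": 0,"ay": 0,"az": 0,"grip": 0.02},{"dx": 0.004,"dy": 0,"dz": 0,"ax": 0,"ay": 0,"az": 0,"grip": 0.02},{"dx": 0.006,"dy": 0,"dz": 0,"ax": 0,"ay": 0,"az": 0,"grip": 0.02},{"dx": 0.008,"dy": 0,"dz": 0,"ax": 0,"ay": 0,"az": 0,"grip": 0.02},{"dx": 0.01,"dy": 0,"dz": 0,"ax": 0,"ay": 0,"az": 0,"grip": 0.02},{"dx": 0.012,"dy": 0,"dz": 0,"ax": 0,"ay": 0,"az": 0,"grip": 0.02},{"dx": 0.014,"dy": 0,"dz": 0,"ax": 0,"ay": 0,"az": 0,"grip": 0.02},{"dx": 0.016,"dy": 0,"dz": 0,"ax": 0,"ay": 0,"az": 0,"grip": 0.02},{"dx": 0.016,"dy": 0,"dz": 0,"ax": 0,"ay": 0,"az": 0,"grip": 0.02},{"dx": 0.016,"dy": 0,"dz": 0,"ax": 0,"ay": 0,"az": 0,"grip": 0.02}])

```text
time: 14.37
tcp_pos: [0.6775, 0.0492, 0.1489]
orientation: [-180.0, 0.1, 104.0]
wrist_force: [-0.0, -0.3, -1.9]
width: 0.0293
grasp_force: 60.2
```

```bash
python3 st.py
```

```text
14.37 along -0.1162 z 0.1489 Falong -0.24 [-0.0432 -0.256  -1.9031]
left half [88, 89, 90, 113, 114, 115, 116, 117, 118, 119, 120, 143, 144, 169, 170, 194, 195, 196, 219, 220] mid [113, 114, 115, 116, 117, 118, 119, 218, 219, 220, 221, 222, 223, 224, 225, 226] right [113, 114, 115, 116, 117, 118, 119, 217, 218, 219, 220, 221, 222, 223, 224, 225, 226]
```

Request:
play_rows(motion=[{"dx": 0.004,"dy": 0,"dz": 0,"ax": 0,"ay": 0,"az": 0,"grip": 0.02},{"dx": 0.009,"dy": 0,"dz": 0,"ax": 0,"ay": 0,"az": 0,"grip": 0.02},{"dx": 0.014,"dy": 0,"dz": 0,"ax": 0,"ay": 0,"az": 0,"grip": 0.02},{"dx": 0.018,"dy": 0,"dz": 0,"ax": 0,"ay": 0,"az": 0,"grip": 0.02},{"dx": 0.02,"dy": 0,"dz": 0,"ax": 0,"ay": 0,"az": 0,"grip": 0.02},{"dx": 0.022,"dy": 0,"dz": 0,"ax": 0,"ay": 0,"az": 0,"grip": 0.02},{"dx": 0.024,"dy": 0,"dz": 0,"ax": 0,"ay": 0,"az": 0,"grip": 0.02},{"dx": 0.026,"dy": 0,"dz": 0,"ax": 0,"ay": 0,"az": 0,"grip": 0.02},{"dx": 0.028,"dy": 0,"dz": 0,"ax": 0,"ay": 0,"az": 0,"grip": 0.02},{"dx": 0.03,"dy": 0,"dz": 0,"ax": 0,"ay": 0,"az": 0,"grip": 0.02},{"dx": 0.032,"dy": 0,"dz": 0,"ax": 0,"ay": 0,"az": 0,"grip": 0.02},{"dx": 0.034,"dy": 0,"dz": 0,"ax": 0,"ay": 0,"az": 0,"grip": 0.02}])

```text
time: 15.42
tcp_pos: [0.6691, 0.0827, 0.1489]
orientation: [-180.0, 0.0, 104.0]
wrist_force: [1.7, -0.8, -2.2]
width: 0.0295
grasp_force: 60.2
```

```bash
python3 st.py
```

```text
15.42 along -0.0817 z 0.1489 Falong -1.24 [ 1.7203 -0.8479 -2.1527]
left half [88, 89, 90, 113, 114, 115, 116, 117, 118, 119, 120, 143, 144, 169, 170, 171, 194, 195, 196, 219, 220] mid [113, 114, 115, 116, 117, 118, 119, 120, 218, 219, 220, 221, 222, 223, 224, 225, 226] right [113, 114, 115, 116, 117, 118, 119, 218, 219, 220, 221, 222, 223, 224, 225, 226]
```

Request:
play_rows(motion=[{"dx": 0.002,"dy": 0,"dz": 0,"ax": 0,"ay": 0,"az": 0,"grip": 0.02},{"dx": 0.004,"dy": 0,"dz": 0,"ax": 0,"ay": 0,"az": 0,"grip": 0.02},{"dx": 0.006,"dy": 0,"dz": 0,"ax": 0,"ay": 0,"az": 0,"grip": 0.02},{"dx": 0.008,"dy": 0,"dz": 0,"ax": 0,"ay": 0,"az": 0,"grip": 0.02},{"dx": 0.01,"dy": 0,"dz": 0,"ax": 0,"ay": 0,"az": 0,"grip": 0.02},{"dx": 0.012,"dy": 0,"dz": 0,"ax": 0,"ay": 0,"az": 0,"grip": 0.02},{"dx": 0.014,"dy": 0,"dz": 0,"ax": 0,"ay": 0,"az": 0,"grip": 0.02},{"dx": 0.016,"dy": 0,"dz": 0,"ax": 0,"ay": 0,"az": 0,"grip": 0.02},{"dx": 0.018,"dy": 0,"dz": 0,"ax": 0,"ay": 0,"az": 0,"grip": 0.02},{"dx": 0.02,"dy": 0,"dz": 0,"ax": 0,"ay": 0,"az": 0,"grip": 0.02},{"dx": 0.022,"dy": 0,"dz": 0,"ax": 0,"ay": 0,"az": 0,"grip": 0.02}])

```text
time: 16.38
tcp_pos: [0.6637, 0.1043, 0.1489]
orientation: [-180.0, -0.0, 104.0]
wrist_force: [-0.2, -1.9, -2.0]
width: 0.0287
grasp_force: 60.2
```

```bash
python3 st.py
```

```text
16.38 along -0.0594 z 0.1489 Falong -1.78 [-0.1712 -1.8817 -1.9912]
left half [89, 114, 115, 116, 117, 118, 119, 120, 143, 144, 169, 170, 171, 194, 195, 196, 219, 220] mid [114, 115, 116, 117, 118, 119, 218, 219, 220, 221, 222, 223, 224, 225, 226] right [114, 115, 116, 117, 118, 119, 218, 219, 220, 221, 222, 223, 224, 225, 226]
```

Now slower, to feel the end.

Request:
play_rows(motion=[{"dx": 0.001,"dy": 0,"dz": 0,"ax": 0,"ay": 0,"az": 0,"grip": 0.02},{"dx": 0.002,"dy": 0,"dz": 0,"ax": 0,"ay": 0,"az": 0,"grip": 0.02},{"dx": 0.003,"dy": 0,"dz": 0,"ax": 0,"ay": 0,"az": 0,"grip": 0.02},{"dx": 0.004,"dy": 0,"dz": 0,"ax": 0,"ay": 0,"az": 0,"grip": 0.02},{"dx": 0.005,"dy": 0,"dz": 0,"ax": 0,"ay": 0,"az": 0,"grip": 0.02},{"dx": 0.006,"dy": 0,"dz": 0,"ax": 0,"ay": 0,"az": 0,"grip": 0.02},{"dx": 0.007,"dy": 0,"dz": 0,"ax": 0,"ay": 0,"az": 0,"grip": 0.02},{"dx": 0.008,"dy": 0,"dz": 0,"ax": 0,"ay": 0,"az": 0,"grip": 0.02}])

```text
time: 17.1
tcp_pos: [0.6621, 0.1114, 0.149]
orientation: [180.0, 0.1, 104.0]
wrist_force: [0.7, -5.2, -1.4]
width: 0.0293
grasp_force: 60.3
```

```bash
python3 st.py
```

```text
17.1 along -0.0521 z 0.149 Falong -5.24 [ 0.7313 -5.2139 -1.4261]
left half [89, 114, 115, 116, 117, 118, 119, 143, 144, 145, 170, 171, 194, 195, 196, 219, 220] mid [114, 115, 116, 117, 118, 119, 218, 219, 220, 221, 222, 223, 224, 225, 226] right [114, 115, 116, 117, 118, 119, 218, 219, 220, 221, 222, 223, 224, 225, 226]
```

Request:
play_rows(motion=[{"dx": 0.001,"dy": 0,"dz": 0,"ax": 0,"ay": 0,"az": 0,"grip": 0.02},{"dx": 0.002,"dy": 0,"dz": 0,"ax": 0,"ay": 0,"az": 0,"grip": 0.02},{"dx": 0.002,"dy": 0,"dz": 0,"ax": 0,"ay": 0,"az": 0,"grip": 0.02},{"dx": 0.002,"dy": 0,"dz": 0,"ax": 0,"ay": 0,"az": 0,"grip": 0.02}])

```text
time: 17.48
tcp_pos: [0.662, 0.1117, 0.1492]
orientation: [180.0, 0.2, 104.0]
wrist_force: [-0.0, -7.6, -0.7]
width: 0.029
grasp_force: 60.4
```

```bash
python3 st.py
```

```text
17.48 along -0.0519 z 0.1492 Falong -7.39 [-0.0346 -7.624  -0.7171]
left half [89, 114, 115, 116, 117, 118, 119, 143, 144, 145, 170, 171, 195, 196, 219, 220] mid [114, 115, 116, 117, 118, 119, 218, 219, 220, 221, 222, 223, 224, 225, 226] right [114, 115, 116, 117, 118, 119, 218, 219, 220, 221, 222, 223, 224, 225, 226]
```

Request:
play_rows(motion=[{"dx": 0.002,"dy": 0,"dz": 0,"ax": 0,"ay": 0,"az": 0,"grip": 0.02},{"dx": 0.004,"dy": 0,"dz": 0,"ax": 0,"ay": 0,"az": 0,"grip": 0.02},{"dx": 0.005,"dy": 0,"dz": 0,"ax": 0,"ay": 0,"az": 0,"grip": 0.02},{"dx": 0.005,"dy": 0,"dz": 0,"ax": 0,"ay": 0,"az": 0,"grip": 0.02},{"dx": 0.005,"dy": 0,"dz": 0,"ax": 0,"ay": 0,"az": 0,"grip": 0.02}])

```text
time: 17.95
tcp_pos: [0.6621, 0.1124, 0.1498]
orientation: [179.9, 0.6, 104.0]
wrist_force: [3.1, -20.4, 0.9]
width: 0.0291
grasp_force: 60.6
```

```bash
python3 st.py
```

```text
17.95 along -0.0511 z 0.1498 Falong -20.52 [  3.0515 -20.3843   0.9138]
left half [89, 90, 114, 115, 116, 117, 118, 119, 120, 143, 144, 145, 170, 171, 195, 196, 197, 219, 220, 221] mid [114, 115, 116, 117, 118, 119, 219, 220, 221, 222, 223, 224, 225, 226, 227] right [114, 115, 116, 117, 118, 119, 120, 219, 220, 221, 222, 223, 224, 225, 226, 227]
```

Request:
play_rows(motion=[{"dx": -0.004,"dy": 0,"dz": 0,"ax": 0,"ay": 0,"az": 0,"grip": 0.02},{"dx": -0.009,"dy": 0,"dz": 0,"ax": 0,"ay": 0,"az": 0,"grip": 0.02},{"dx": -0.014,"dy": 0,"dz": 0,"ax": 0,"ay": 0,"az": 0,"grip": 0.02},{"dx": -0.018,"dy": 0,"dz": 0,"ax": 0,"ay": 0,"az": 0,"grip": 0.02},{"dx": -0.018,"dy": 0,"dz": 0,"ax": 0,"ay": 0,"az": 0,"grip": 0.02},{"dx": -0.018,"dy": 0,"dz": 0,"ax": 0,"ay": 0,"az": 0,"grip": 0.02}])

```text
time: 18.5
tcp_pos: [0.6646, 0.1015, 0.1488]
orientation: [180.0, -0.0, 104.0]
wrist_force: [0.2, -0.3, -1.9]
width: 0.0288
grasp_force: 60.2
```

```bash
python3 st.py
```

```text
18.5 along -0.0624 z 0.1488 Falong -0.38 [ 0.2083 -0.3356 -1.8662]
left half [89, 114, 115, 116, 117, 118, 119, 120, 143, 144, 169, 170, 194, 195, 196, 219, 220] mid [114, 115, 116, 117, 118, 119, 218, 219, 220, 221, 222, 223, 224, 225, 226] right [114, 115, 116, 117, 118, 119, 217, 218, 219, 220, 221, 222, 223, 224, 225, 226]
```

Request:
play_rows(motion=[{"dx": 0,"dy": 0,"dz": -0.008,"ax": 0,"ay": 0,"az": 0,"grip": 0.02},{"dx": 0,"dy": 0,"dz": -0.022,"ax": 0,"ay": 0,"az": 0,"grip": 0.02},{"dx": 0,"dy": 0,"dz": -0.04,"ax": 0,"ay": 0,"az": 0,"grip": 0.02},{"dx": -0.005,"dy": 0,"dz": -0.055,"ax": 0,"ay": 0,"az": 0,"grip": 0.02},{"dx": -0.025,"dy": -0.01,"dz": -0.062,"ax": 0,"ay": 0,"az": 0,"grip": 0.02},{"dx": -0.055,"dy": -0.025,"dz": -0.062,"ax": 0,"ay": 0,"az": 0,"grip": 0.02},{"dx": -0.085,"dy": -0.042,"dz": -0.062,"ax": 0,"ay": 0,"az": 0,"grip": 0.02},{"dx": -0.115,"dy": -0.057,"dz": -0.062,"ax": 0,"ay": 0,"az": 0,"grip": 0.02},{"dx": -0.145,"dy": -0.072,"dz": -0.062,"ax": 0,"ay": 0,"az": 0.01,"grip": 0.02},{"dx": -0.175,"dy": -0.087,"dz": -0.062,"ax": 0,"ay": 0,"az": 0.02,"grip": 0.02},{"dx": -0.205,"dy": -0.102,"dz": -0.062,"ax": 0,"ay": 0,"az": 0.03,"grip": 0.02},{"dx": -0.235,"dy": -0.117,"dz": -0.062,"ax": 0,"ay": 0,"az": 0.038,"grip": 0.02}])

```text
time: 19.55
tcp_pos: [0.6075, -0.1561, 0.2118]
orientation: [179.9, 0.0, 101.8]
wrist_force: [0.9, -0.0, -1.9]
width: 0.0291
grasp_force: 60.2
```

```bash
python3 - <<'E'
from h import *
p=pose(); print(p[0],readout.sense()['orientation'], p[1].T@(np.array([.5921,-.2332,.0876])-p[0]))
E
```

```text
[ 0.6075 -0.1561  0.2118] [179.9393   0.0159 101.8168] [-0.0723 -0.031   0.1242]
```

Request:
play_rows(motion=[{"dx": -0.025,"dy": -0.012,"dz": 0,"ax": 0,"ay": 0,"az": 0,"grip": 0.02},{"dx": -0.05,"dy": -0.022,"dz": 0.01,"ax": 0,"ay": 0,"az": 0,"grip": 0.02},{"dx": -0.066,"dy": -0.03,"dz": 0.03,"ax": 0,"ay": 0,"az": 0,"grip": 0.02},{"dx": -0.07,"dy": -0.031,"dz": 0.055,"ax": 0,"ay": 0,"az": 0,"grip": 0.02},{"dx": -0.07,"dy": -0.031,"dz": 0.08,"ax": 0,"ay": 0,"az": 0,"grip": 0.02},{"dx": -0.07,"dy": -0.031,"dz": 0.1,"ax": 0,"ay": 0,"az": 0,"grip": 0.02},{"dx": -0.07,"dy": -0.031,"dz": 0.112,"ax": 0,"ay": 0,"az": 0,"grip": 0.02},{"dx": -0.07,"dy": -0.031,"dz": 0.118,"ax": 0,"ay": 0,"az": 0,"grip": 0.02},{"dx": -0.07,"dy": -0.031,"dz": 0.118,"ax": 0,"ay": 0,"az": 0,"grip": 0.02},{"dx": -0.07,"dy": -0.031,"dz": 0.118,"ax": 0,"ay": 0,"az": 0,"grip": 0.02}])

```text
time: 20.38
tcp_pos: [0.5925, -0.2299, 0.0936]
orientation: [179.9, 0.0, 101.8]
wrist_force: [0.7, -0.7, -1.5]
width: 0.0289
grasp_force: 60.2
```

```bash
python3 - <<'E'
from h import *
p=pose(); print(p[0],readout.sense()['wrist_force'], p[1].T@(np.array([.5921,-.2332,.0876])-p[0]))
a=get_image('scene');b=get_image('side')
o=np.zeros((400,800,3),np.uint8)
o[:,:400]=cv2.resize(a[190:290,300:400] if 0 else a[175:255,350:430],(400,400),interpolation=3) if 0 else cv2.resize(a[170:270,190:290],(400,400),interpolation=3)
o[:,400:]=cv2.resize(a[190:310,370:490],(400,400),interpolation=3)
cv2.imwrite('pics/g.png',o)
E
```

```text
[ 0.5925 -0.2299  0.0936] [ 0.6941 -0.6613 -1.495 ] [-0.0031 -0.0011  0.006 ]
```

View pics/g.png

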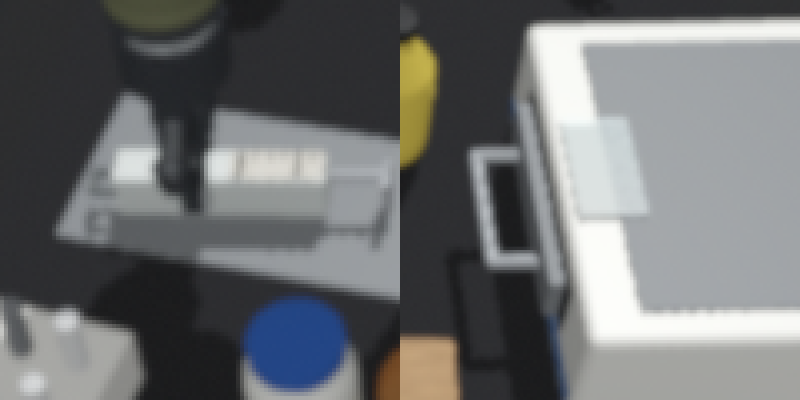

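The gauge hangs level just over the mat (left crop (220,180)). The tray panel sits close against the reader (right crop (540,200)). I'll lower gently.

Request:
play_rows(motion=[{"dx": -0.001,"dy": -0.001,"dz": 0.002,"ax": 0,"ay": 0,"az": 0,"grip": 0.02},{"dx": -0.002,"dy": -0.001,"dz": 0.004,"ax": 0,"ay": 0,"az": 0,"grip": 0.02},{"dx": -0.003,"dy": -0.001,"dz": 0.005,"ax": 0,"ay": 0,"az": 0,"grip": 0.02},{"dx": -0.003,"dy": -0.001,"dz": 0.006,"ax": 0,"ay": 0,"az": 0,"grip": 0.02},{"dx": -0.003,"dy": -0.001,"dz": 0.0065,"ax": 0,"ay": 0,"az": 0,"grip": 0.02},{"dx": -0.003,"dy": -0.001,"dz": 0.0065,"ax": 0,"ay": 0,"az": 0,"grip": 0.02}])

```text
time: 20.98
tcp_pos: [0.5916, -0.2335, 0.0876]
orientation: [180.0, 0.0, 101.8]
wrist_force: [-2.3, 0.1, 5.1]
width: 0.0289
grasp_force: 61.0
```

Request:
play_rows(motion=[{"dx": 0,"dy": 0,"dz": 0,"ax": 0,"ay": 0,"az": 0,"grip": 0.035},{"dx": 0,"dy": 0,"dz": 0,"ax": 0,"ay": 0,"az": 0,"grip": 0.045},{"dx": 0,"dy": 0,"dz": 0,"ax": 0,"ay": 0,"az": 0,"grip": 0.055},{"dx": 0,"dy": 0,"dz": 0,"ax": 0,"ay": 0,"az": 0,"grip": 0.065},{"dx": 0,"dy": 0,"dz": 0,"ax": 0,"ay": 0,"az": 0,"grip": 0.07},{"dx": 0,"dy": 0,"dz": -0.006,"ax": 0,"ay": 0,"az": 0,"grip": 0.07},{"dx": 0,"dy": 0,"dz": -0.02,"ax": 0,"ay": 0,"az": 0,"grip": 0.07},{"dx": 0,"dy": 0,"dz": -0.04,"ax": 0,"ay": 0,"az": 0,"grip": 0.07},{"dx": -0.01,"dy": 0,"dz": -0.07,"ax": 0,"ay": 0,"az": 0,"grip": 0.07},{"dx": -0.02,"dy": 0,"dz": -0.1,"ax": 0,"ay": 0,"az": 0,"grip": 0.07},{"dx": -0.02,"dy": 0,"dz": -0.13,"ax": 0,"ay": 0,"az": 0,"grip": 0.07},{"dx": -0.02,"dy": 0,"dz": -0.14,"ax": 0,"ay": 0,"az": 0,"grip": 0.07}])

```text
time: 21.98
tcp_pos: [0.5977, -0.2542, 0.2319]
orientation: [179.6, 0.3, 101.8]
wrist_force: [0.8, -0.0, 0.8]
width: 0.0701
grasp_force: 0.0
```

```bash
python3 - <<'E'
from h import *
print(readout.sense()['tcp_pos'])
a=get_image('scene');w=get_image('wrist')
cv2.imwrite('pics/h.png',np.hstack([cv2.resize(a[130:330,180:440],(400,308)),cv2.resize(w,(400,308))]))
E
```

```text
[ 0.5977 -0.2542  0.2319]
```

View pics/h.png

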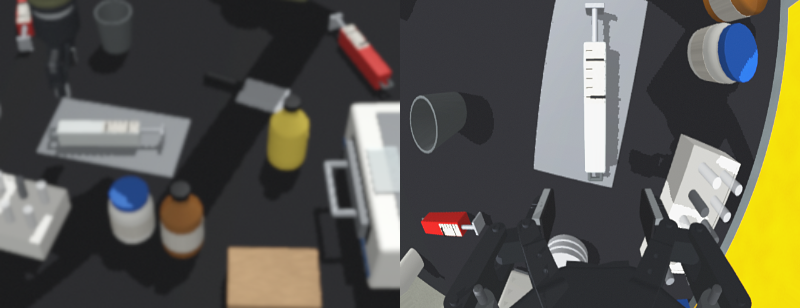

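The gauge lies upright on the mat and the bystanders stand. I'll check numerically that the tray is home, comparing the bar with the first pictures.

```bash
python3 - <<'E'
from h import *
for n,f,box in(('scene','a',(225,285,380,425)),('side','b',(238,262,222,285))):
    i0=cv2.cvtColor(cv2.imread(f'pics/{f}.png'),6);i1=cv2.cvtColor(get_image(n),6)
    print(n)
    if n=='scene':
        for r in(248,254,260): print(r,i0[r,384:416].tolist(),'\n   ',i1[r,384:416].tolist())
    else:
        for c in(245,252,262): print(c,i0[240:266,c].tolist(),'\n   ',i1[240:266,c].tolist())
def proj(n,X):
    q=camera_params(n);A=R.from_euler('xyz',q['attitude'],degrees=True).as_matrix();c=A.T@(np.array(X)-q['eye']);c=q['intrinsics']@c;return c[:2]/c[2]
rc=np.array([.6436,.2677]);x=np.array([-.242,.970])
for out in(0,.005,.01):
    X=[*(rc-x*(.049+out)),.08];print(out,proj('scene',X),proj('side',X))
E
```

```text
scene
248 [46, 47, 47, 46, 50, 67, 109, 153, 177, 171, 135, 84, 53, 42, 35, 30, 28, 27, 29, 39, 55, 65, 74, 103, 139, 157, 162, 152, 119, 73, 48, 76] 
    [47, 46, 46, 47, 47, 47, 49, 67, 110, 154, 177, 171, 133, 82, 44, 31, 28, 28, 28, 29, 30, 39, 55, 65, 75, 102, 138, 158, 162, 151, 120, 97]
254 [46, 47, 47, 47, 47, 50, 73, 115, 159, 182, 172, 132, 76, 38, 30, 28, 27, 29, 28, 30, 40, 54, 65, 73, 101, 137, 157, 162, 153, 124, 78, 49] 
    [47, 46, 47, 47, 46, 46, 46, 51, 73, 116, 159, 182, 172, 133, 77, 38, 29, 28, 29, 28, 29, 30, 40, 54, 64, 74, 100, 136, 157, 162, 151, 122]
260 [46, 47, 47, 47, 46, 46, 50, 75, 120, 161, 182, 173, 133, 76, 37, 30, 28, 27, 28, 28, 31, 38, 52, 63, 73, 98, 134, 155, 162, 155, 131, 90] 
    [46, 47, 47, 46, 47, 46, 46, 47, 51, 75, 118, 160, 181, 172, 131, 75, 37, 30, 28, 27, 28, 28, 29, 38, 53, 64, 73, 97, 132, 154, 161, 153]
side
245 [43, 43, 44, 44, 44, 44, 43, 43, 95, 237, 228, 211, 111, 43, 44, 45, 51, 102, 181, 245, 253, 242, 242, 242, 242, 242] 
    [43, 44, 43, 44, 44, 44, 44, 42, 44, 47, 101, 228, 232, 183, 56, 43, 44, 44, 100, 245, 253, 242, 242, 242, 242, 242]
252 [43, 43, 43, 44, 44, 43, 44, 45, 96, 225, 232, 188, 62, 44, 45, 45, 70, 175, 198, 251, 242, 242, 242, 242, 242, 242] 
    [44, 44, 43, 43, 44, 43, 43, 44, 43, 64, 168, 227, 219, 145, 45, 45, 45, 52, 142, 251, 242, 242, 242, 242, 242, 242]
262 [45, 45, 44, 46, 45, 45, 45, 96, 237, 228, 210, 113, 45, 45, 45, 51, 103, 182, 243, 243, 242, 242, 242, 242, 242, 242] 
    [45, 46, 44, 45, 46, 45, 45, 45, 48, 103, 228, 233, 182, 56, 45, 45, 45, 101, 243, 244, 242, 242, 242, 242, 242, 242]
0 [396.5929 250.8283] [250.9781 251.6712]
0.005 [394.6365 250.8624] [251.0194 250.1617]
0.01 [392.6799 250.8965] [251.0605 248.6591]
```

The reader's top edge measures about 8 mm shorter in depth than the given 260 mm. Its rounded rim therefore sits about 4 mm inside the true front face. With that corrected, the bar is at home within about 1 mm, which matches the firm 20 N stop.

```bash
python3 -c "
from station import bot; print(bot.sign_off())"
```

```text
the job is handed in; nothing more can be done
None
```

I handed the job in at about 22 s. The tray lock held with the gauge's pointer on the long line (about 10 N) for 3 s, the spring was eased back, and the tray was pushed home to a firm 20 N stop. The gauge lies upright on its mat, and nothing else was touched.

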